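Find the parts case with the loose dent ball and hold it out

TASK

One of the three red parts cases on the black mat has the missing dent ball loose inside; the other two are packed tight. Lift the cases one at a time and shake them end to end to find the one that rattles (shake that one at least twice to and fro, so you are sure), and leave the quiet ones lying flat on the mat. Finish still holding the rattling case, level and still, out over the middle of the green felt pad and well clear of it, without putting it down or letting go; do not disturb the mallet, the oil bottle or the mouthpiece.

Things in the scene. Friction and masses are not known exactly. Their poses are not given: they have to be found in the camera images.
- case_a: One of three identical red plastic parts cases, shut and sealed, 100 long (its x) by 56 wide (its y) by 46 mm tall, flat sided, black catches on its ends; 0.26 to 0.33 kg. Origin: centre of its underside, z up. Inside, unseen: a tight felt wad, or a loose 34 mm, 0.16 kg steel ball free to roll 58 mm lengthwise (level strokes of 100 mm at 0.2 m/s, or rocking 15 degrees, run it end to end; once held level it stays there).
- case_b: One of three identical red plastic parts cases, shut and sealed, 100 long (its x) by 56 wide (its y) by 46 mm tall, flat sided, black catches on its ends; 0.26 to 0.33 kg. Origin: centre of its underside, z up. Inside, unseen: a tight felt wad, or a loose 34 mm, 0.16 kg steel ball free to roll 58 mm lengthwise (level strokes of 100 mm at 0.2 m/s, or rocking 15 degrees, run it end to end; once held level it stays there).
- case_c: One of three identical red plastic parts cases, shut and sealed, 100 long (its x) by 56 wide (its y) by 46 mm tall, flat sided, black catches on its ends; 0.26 to 0.33 kg. Origin: centre of its underside, z up. Inside, unseen: a tight felt wad, or a loose 34 mm, 0.16 kg steel ball free to roll 58 mm lengthwise (level strokes of 100 mm at 0.2 m/s, or rocking 15 degrees, run it end to end; once held level it stays there).
- mat: Black rubber bench mat, 170 mm (its x) by 380 mm (its y), 3 mm thick, fixed flat on the bench. The cases stand on it side by side, long sides along its x, 100 to 145 mm apart (middle to middle) along its y: case_a on the left (+y), case_b in the middle, case_c on the right. Any of them may hold the ball. Origin: centre of its underside, on the bench top.
- felt_pad: The technician's green felt pad, fixed flat on the far side of the bench beyond the mat: 120 mm (its x) by 180 mm (its y), 6 mm thick. Origin: centre of its underside, on the bench top.
- mallet: Bystander: small wooden mallet lying on the bench, 200 mm long, under 80 mm tall. Origin: under the middle of its length.
- oil_bottle: Bystander: small blue valve-oil bottle with a black cap, standing, 36 mm across, 85 mm tall. Origin: centre of its underside.
- mouthpiece: Bystander: brass trumpet mouthpiece standing on its cup, 27 mm across, 87 mm tall. Origin: centre of its underside.
- dent_block: Bystander: dark wooden block with graded steel dent balls and one empty seat, fixed, 75 mm (its x) by 200 mm (its y), 50 mm tall over the balls. Origin: centre of its underside.

How it is judged:
On the way, in this order (a step that is already met when the one before it is completed fails the run):
1. The case with the loose ball is shaken off the mat: the ball runs to its +x end (((height (world z) of case_a above 0.03 m and distance between case_a and dent_ball_center below 0.06 m and x of dent_ball_center in the frame of case_a above 0.02 m) or (height (world z) of case_b above 0.03 m and distance between case_b and dent_ball_center below 0.06 m and x of dent_ball_center in the frame of case_b above 0.02 m) or (height (world z) of case_c above 0.03 m and distance between case_c and dent_ball_center below 0.06 m and x of dent_ball_center in the frame of case_c above 0.02 m))).
2. Still off the mat, the ball then runs to its -x end (((height (world z) of case_a above 0.03 m and distance between case_a and dent_ball_center below 0.06 m and x of dent_ball_center in the frame of case_a below -0.02 m) or (height (world z) of case_b above 0.03 m and distance between case_b and dent_ball_center below 0.06 m and x of dent_ball_center in the frame of case_b below -0.02 m) or (height (world z) of case_c above 0.03 m and distance between case_c and dent_ball_center below 0.06 m and x of dent_ball_center in the frame of case_c below -0.02 m))).
At the end, for the whole second after the job is handed in: The case with the loose ball is held in the fingers, underside 40 to 250 mm above the bench, its middle within 70 mm of the felt pad's middle seen from above, level within 15 degrees and still; the other two lie flat and at rest on the rubber mat, middles within its edges (((distance between case_a and dent_ball_center below 0.06 m and horizontal distance between case_a and felt_pad below 0.07 m and height (world z) of case_a between 0.04 and 0.25 m and angle between case_a's own z axis and vertical below 0.26 rad and linear speed of case_a below 0.05 m/s and contact force between the fingers and case_a above 2 N) or (distance between case_b and dent_ball_center below 0.06 m and horizontal distance between case_b and felt_pad below 0.07 m and height (world z) of case_b between 0.04 and 0.25 m and angle between case_b's own z axis and vertical below 0.26 rad and linear speed of case_b below 0.05 m/s and contact force between the fingers and case_b above 2 N) or (distance between case_c and dent_ball_center below 0.06 m and horizontal distance between case_c and felt_pad below 0.07 m and height (world z) of case_c between 0.04 and 0.25 m and angle between case_c's own z axis and vertical below 0.26 rad and linear speed of case_c below 0.05 m/s and contact force between the fingers and case_c above 2 N)) and (distance between case_a and dent_ball_center below 0.06 m or (height (world z) of case_a below 0.012 m and angle between case_a's own z axis and vertical below 0.1 rad and linear speed of case_a below 0.03 m/s and x of case_a in the frame of mat between -0.09 and 0.09 m and y of case_a in the frame of mat between -0.195 and 0.195 m)) and (distance between case_b and dent_ball_center below 0.06 m or (height (world z) of case_b below 0.012 m and angle between case_b's own z axis and vertical below 0.1 rad and linear speed of case_b below 0.03 m/s and x of case_b in the frame of mat between -0.09 and 0.09 m and y of case_b in the frame of mat between -0.195 and 0.195 m)) and (distance between case_c and dent_ball_center below 0.06 m or (height (world z) of case_c below 0.012 m and angle between case_c's own z axis and vertical below 0.1 rad and linear speed of case_c below 0.03 m/s and x of case_c in the frame of mat between -0.09 and 0.09 m and y of case_c in the frame of mat between -0.195 and 0.195 m))); the arm keeps its last pose, push and grip.
It fails at once if the mallet is moved by more than 40 mm (distance of mallet from where it was at the start of the episode above 0.04 m).
It fails at once if the oil bottle is moved by more than 40 mm (distance of oil_bottle from where it was at the start of the episode above 0.04 m).
It fails at once if the mouthpiece is moved by more than 40 mm (distance of mouthpiece from where it was at the start of the episode above 0.04 m).
It also fails if it takes over 72 s, if anything falls off the work surface, if the arm or the gripper's body presses on something with over 40 N, if the wrist force passes 120 N, or if a joint passes its speed limit or range.

ROBOT

A 6-joint arm with a two-finger parallel gripper is mounted at the origin on the work surface. World frame = base frame: x ahead of the robot, y to its left, z up, the work surface at z = 0. Lengths are in m, angles in rad, forces in N, time in s.
With the tool pointing down it reaches from about 0.35 to 0.925 m from the base axis. Payload 6.4 kg.
Tool frame: the origin (TCP) lies at the very end of the fingers, on their centre line; the grasp point (between the pads) lies 19 mm behind it (robot.grasp_offset is the distance from the TCP to the grasp point, in m); z points along the fingers, y is the line along which they close (so a half turn about z gives the same grasp; the last joint's range is limited). The gripper opens to 94 mm and grips with 3 to 60 N. Pads are 16 mm wide; open, the fingers measure 119 mm over their backs; the gripper's body (75 mm by 177 mm) begins 78 mm behind the grasp point.
Start: joints at [1.008, 0.245, 1.558, -0, 1.339, -0.174], TCP at [0.246, 0.601, 0.205] pointing down, gripper open.
Joint ranges: [-3.13, 3.13], [-1.02, 2.26], [0.13, 2.54], [-0.95, 4.09], [0.21, 2.88], [-2.74, 2.74]. Speed limits (rad/s): [2.57, 2.57, 3.14, 3.14, 3.14, 3.14].

INTERFACE

Orientations are given as a 3x3 rotation matrix whose columns are the frame's x, y, z axes.
In Python, from plant import robot, capture, calibration, find_in, masks_of, landmark_of gives the robot as it stands.
- The arm moves only by the shell command python3 -m creep 'ROWS' [FORCE]. ROWS is JSON, a list of rows, each a list of 5 numbers: the shift along the tool's x, y, z in cm, then the turn about the tool's z in rad, then the opening in per cent of the stroke, from 0 (shut) to 100 (fully open). A call has exactly 8 rows; each row is the pose to reach, as a shift and turn from the pose commanded when the call began, along the tool's axes at that moment; what a row does not reach only later rows make up. A row lasts 1/10 s, in which the tool goes at most 50 mm and 8.59 degrees, less where a joint would pass 70% of its speed; a pose out of reach is approached as far as the arm can. A call with a gripper value outside its range is refused whole. The fingers move at their own pace and stop on an object; FORCE is the grip in N (left out, the last holds). Time passes only in rows, so rows that repeat a pose let the fingers close, or fill a call up. It gives the time, the measured TCP pose, the force, the opening and the grip force at its end, in the units of the state.
- robot.get_obs(): the state, without advancing time (a new reading comes with each control period).
- capture(name): name is "scene" or "top" or "wrist"; returns (picture, depth): 384x512x3 uint8, red, green, blue; 384x512 float32, m along the optical axis (not along the pixel's ray), 0 where there is no reading.
- calibration(name): a dict with "mtx" (3x3 intrinsics, pixels), "pose" (4x4, takes a point from camera to world coordinates). Camera axes: x right, y down, z forward; pixel columns grow to the right and rows downward; lengths in m; the calibration is good to about 2 mm. A picture is of the moment at which its call begins: read the wrist's pose just before it. calibration takes no time and is no camera call; for the wrist camera it gives the pose at the moment of the call.
- robot.close_job(): hands the job in; it is judged then, once.
Trained networks look in the newest picture that a camera, given by its name, has taken for a name from the list of things; names that differ only in an ending like _2 or _b are one class to them, and where a whole thing is asked for, a point or a joint stands for the part that bears it (a point fixed in the world has none). Each returns a list of dicts, best first, with "score" (0 to 1); they miss things now and then, are a little off and sometimes report something else, mostly with a low value. They report only what shows in the picture. A call takes as long as a camera call.
- find_in(camera, thing): "box" ([left, top, right, bottom] in pixels, round what is visible of it).
- masks_of(camera, thing): "mask" (384x512 bool, what is visible of it) and "box" ([left, top, right, bottom] in pixels, round what is visible of it).
- landmark_of(camera, thing): "pixel" ([column, row] in pixels: a listed point, or the origin of a listed thing).
The state is a dict: "time": time; "joint_positions": joint angles; "dq": joint speeds; "joint_torque": joint torques, N m; "tool_pos": TCP position; "eef_rot": TCP orientation; "contact_force": force on the tool from outside, world axes, zero at the start; "ft_torque": the same for the moment, N m; "gripper_width": opening from 0.0 (shut) to 1.0 (fully open); "grip_force": force on a finger pad.
Only numpy, scipy, OpenCV 4.12 (cv2) and the standard library are available. Lean on these libraries where they do the work, as an engineer would, in place of code of your own. Each camera call takes 0.05 s, during which the arm holds its last target. There are 200 camera calls.

## Working session

There is one attempt and no reset: what is moved stays moved. The work goes in short steps, Python scripts to look and compute and a shell command to move; the robot and the scene stay as the last step left them, time stands still between calls to the robot, and variables do not carry over. Pictures are saved under pics/ and viewed, at most 10 in all, crops included, and the job is handed in when it is done.

```bash
mkdir -p pics; cat > h.py <<'E'
import numpy as np, cv2
from plant import robot, capture, calibration, find_in, masks_of, landmark_of
def pts(cam, depth, mask):
    c=calibration(cam); K=c["mtx"]; T=np.array(c["pose"])
    v,u=np.nonzero(mask&(depth>0)); z=depth[v,u]
    p=np.c_[(u-K[0][2])/K[0][0]*z,(v-K[1][2])/K[1][1]*z,z]
    return p@T[:3,:3].T+T[:3,3]
def save(n,im): cv2.imwrite("pics/"+n,im[:,:,::-1])
E
python3 - <<'E'
from h import *
o=robot.get_obs(); print(o["time"],o["tool_pos"],o["eef_rot"])
im,d=capture("top"); save("top.png",im)
for t in ["case_a","felt_pad","mat","mallet","oil_bottle","mouthpiece","dent_block"]:
    for m in masks_of("top",t)[:4]:
        p=pts("top",d,m["mask"])
        if len(p)<10: continue
        zt=np.percentile(p[:,2],90); q=p[p[:,2]>zt-.008][:,:2].astype(np.float32)
        r=cv2.minAreaRect(q)
        print(t,round(m["score"],2),m["box"],"ztop %.3f"%zt,np.round(r[0],3),np.round(r[1],3),round(r[2],1))
E
```

```text
0.0 [0.24609328 0.60099124 0.20440556] [[-9.25383188e-01  3.79031782e-01 -9.29262631e-04]
 [ 3.79032827e-01  9.25381901e-01 -1.56607585e-03]
 [ 2.66330300e-04 -1.80144131e-03 -9.99998342e-01]]
case_a 0.68 [260.6, 232.6, 286.7, 273.4] ztop 0.052 [ 0.425 -0.064] [0.1   0.056] 5.8
case_a 0.68 [303.6, 208.5, 331.8, 250.5] ztop 0.052 [ 0.48 -0.18] [0.103 0.056] 5.5
case_a 0.58 [204.9, 238.9, 234.9, 282.5] ztop 0.052 [0.41  0.059] [0.102 0.056] 5.7
felt_pad 0.79 [216.9, 129.0, 288.3, 182.1] ztop 0.009 [ 0.675 -0.022] [0.18  0.122] 81.8
mat 0.88 [192.7, 203.2, 349.0, 287.8] ztop 0.006 [ 0.447 -0.06 ] [0.171 0.381] 5.8
mallet 0.73 [363.0, 183.4, 427.8, 254.7] ztop 0.028 [ 0.513 -0.388] [0.088 0.2  ] 54.3
oil_bottle 0.83 [345.0, 134.1, 366.4, 154.1] ztop 0.086 [ 0.691 -0.281] [0.016 0.016] 61.0
mouthpiece 0.65 [65.9, 246.3, 86.8, 258.1] ztop 0.086 [0.441 0.397] [0.01  0.009] 41.7
dent_block 0.75 [59.9, 131.9, 145.7, 175.4] ztop 0.040 [0.689 0.355] [0.061 0.18 ] 13.7
```

View pics/top.png

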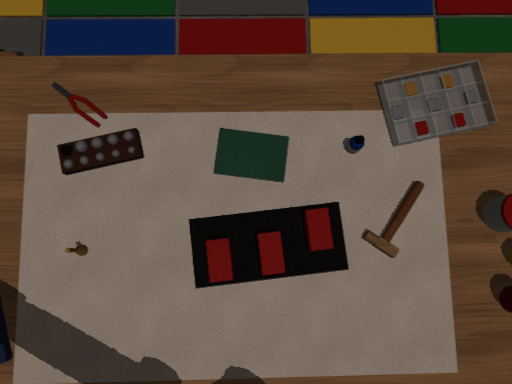

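The top view shows the three cases at about (219,260), (271,253) and (319,229). The pad is at (252,155), the mallet is to the right and the mouthpiece is at (77,250). I'll start with case_a.

```bash
python3 -m creep '[[-3,-3.7,0,0,100],[-6,-7.4,0,0,100],[-9.5,-11.7,0,0,100],[-13,-16,0,0,100],[-16,-19.7,0,0,100],[-19,-23.4,0,0,100],[-22,-27,0,0,100],[-25,-30.7,0,0,100]]' 50
python3 -m creep '[[-3,-3.5,0,-0.1,100],[-6,-7,0,-0.2,100],[-9,-11,0,-0.3,100],[-10.7,-13.2,0,-0.4,100],[-10.7,-13.2,0,-0.49,100],[-10.7,-13.2,3,-0.49,100],[-10.7,-13.2,6,-0.49,100],[-10.7,-13.2,9,-0.49,100]]'
python3 - <<'E'
from h import *
o=robot.get_obs(); R=np.array(o["eef_rot"]); print(R,o["ft_torque"])
for n,c in dict(a=(.410,.059),b=(.425,-.064),c=(.480,-.180)).items():
    print(n,100*R.T@(np.r_[c,.012]-o["tool_pos"]))
E
```

```text
time: 1.2
tool_pos: [0.3614, 0.2215, 0.2057]
eef_rot: [[-0.926, 0.378, 0.001], [0.378, 0.926, 0.0], [-0.001, 0.001, -1.0]]
contact_force: [1.5, 0.2, 0.5]
gripper_width: 0.997
grip_force: 0.0
time: 2.0
tool_pos: [0.4105, 0.0604, 0.1149]
eef_rot: [[-0.995, -0.101, 0.002], [-0.101, 0.995, -0.0], [-0.002, -0.0, -1.0]]
contact_force: [0.3, 0.7, 0.5]
gripper_width: 0.999
grip_force: 0.0
[[-9.94927309e-01 -1.00583405e-01  1.62142011e-03]
 [-1.00583829e-01  9.94928571e-01 -1.81606301e-04]
 [-1.59493061e-03 -3.43773710e-04 -9.99998669e-01]] [ 0.04067349 -0.01118865  0.03752128]
a [ 0.07555576 -0.12642643 10.28872892]
b [ -0.17965411 -12.51492295  10.29339481]
c [ -4.4849819  -24.6093031   10.30441925]
```

```bash
python3 -m creep '[[0,-0.1,3,0,100],[0,-0.1,6,0,100],[0,-0.1,8.5,0,100],[0,-0.1,10.2,0,100],[0,-0.1,10.2,0,0],[0,-0.1,10.2,0,0],[0,-0.1,10.2,0,0],[0,-0.1,10.2,0,0]]' 50
python3 -m creep '[[0,0,0,0,0],[0,0,0,0,0],[0,0,-1.5,0,0],[0,0,-3,0,0],[0,0,-5,0,0],[0,0,-7,0,0],[0,0,-8,0,0],[0,0,-8,0,0]]'
cat > f.py <<'E'
from h import *
o=robot.get_obs(); R=np.array(o["eef_rot"]); print("t",round(o["time"],2),"torque tool",np.round(R.T@o["ft_torque"],3),"F",np.round(R.T@o["contact_force"],2))
E
python3 f.py
python3 -m creep '[[-2,0,0,0,0],[-4,0,0,0,0],[-6,0,0,0,0],[-8,0,0,0,0],[-10,0,0,0,0],[-10,0,0,0,0],[-10,0,0,0,0],[-10,0,0,0,0]]'
python3 -m creep '[[0,0,0,0,0],[0,0,0,0,0],[0,0,0,0,0],[0,0,0,0,0],[0,0,0,0,0],[0,0,0,0,0],[0,0,0,0,0],[0,0,0,0,0]]' >/dev/null; python3 f.py
python3 -m creep '[[2,0,0,0,0],[4,0,0,0,0],[6,0,0,0,0],[8,0,0,0,0],[10,0,0,0,0],[10,0,0,0,0],[10,0,0,0,0],[10,0,0,0,0]]'
python3 -m creep '[[0,0,0,0,0],[0,0,0,0,0],[0,0,0,0,0],[0,0,0,0,0],[0,0,0,0,0],[0,0,0,0,0],[0,0,0,0,0],[0,0,0,0,0]]' >/dev/null; python3 f.py
```

```text
time: 2.8
tool_pos: [0.4114, 0.0595, 0.0147]
eef_rot: [[-0.995, -0.101, 0.003], [-0.101, 0.995, -0.0], [-0.003, -0.001, -1.0]]
contact_force: [0.0, 0.6, 0.1]
gripper_width: 0.699
grip_force: 0.0
time: 3.6
tool_pos: [0.411, 0.0594, 0.0944]
eef_rot: [[-0.995, -0.101, 0.003], [-0.101, 0.995, -0.0], [-0.002, -0.001, -1.0]]
contact_force: [0.6, 0.7, -4.2]
gripper_width: 0.591
grip_force: 50.0
t 3.6 torque tool [-0.019 -0.002 -0.015] F [-0.61  0.66  4.18]
time: 4.4
tool_pos: [0.5082, 0.0697, 0.0924]
eef_rot: [[-0.995, -0.101, -0.003], [-0.101, 0.995, 0.0], [0.003, 0.0, -1.0]]
contact_force: [-0.1, 0.3, -3.3]
gripper_width: 0.589
grip_force: 50.0
t 5.2 torque tool [-0.043  0.011  0.011] F [-0.18  0.03  2.75]
time: 6.0
tool_pos: [0.4112, 0.0595, 0.0939]
eef_rot: [[-0.995, -0.101, 0.001], [-0.101, 0.995, -0.0], [-0.001, -0.0, -1.0]]
contact_force: [-0.6, -0.3, -3.7]
gripper_width: 0.593
grip_force: 50.0
t 6.8 torque tool [ 0.042 -0.021 -0.003] F [0.04 0.08 3.18]
```

Torque noise is comparable to the signal, so I'll average several readings at each end.

```bash
cat > f.py <<'E'
from h import *
L=[]
for i in range(10):
    capture("wrist"); o=robot.get_obs(); R=np.array(o["eef_rot"]); L.append(np.r_[R.T@o["ft_torque"],R.T@o["contact_force"]])
L=np.array(L); print("t",round(o["time"],2),"mean",np.round(L.mean(0),3),"sem",np.round(L.std(0)/10**.5,3))
E
python3 f.py
python3 -m creep '[[-2,0,0,0,0],[-4,0,0,0,0],[-6,0,0,0,0],[-8,0,0,0,0],[-10,0,0,0,0],[-10,0,0,0,0],[-10,0,0,0,0],[-10,0,0,0,0]]' | head -1
python3 f.py
python3 -m creep '[[2,0,0,0,0],[4,0,0,0,0],[6,0,0,0,0],[8,0,0,0,0],[10,0,0,0,0],[10,0,0,0,0],[10,0,0,0,0],[10,0,0,0,0]]' |head -2
python3 f.py
```

```text
t 7.3 mean [-0.037  0.004  0.014 -0.226 -0.076  3.072] sem [0.006 0.008 0.006 0.131 0.128 0.09 ]
time: 8.1
t 8.6 mean [-0.042 -0.005  0.007  0.08  -0.112  3.085] sem [0.008 0.006 0.011 0.202 0.089 0.088]
time: 9.4
tool_pos: [0.4114, 0.0595, 0.0939]
t 9.9 mean [-1.800e-02 -1.000e-03 -1.700e-02 -1.880e-01  1.540e-01  3.054e+00] sem [0.011 0.006 0.008 0.124 0.119 0.141]
```

Case_a is quiet: no moment shift between ends. I'll put it back and do the same with case_b.

```bash
python3 -m creep '[[0,0,2,0,0],[0,0,4,0,0],[0,0,6,0,0],[0,0,7,0,0],[0,0,7.6,0,0],[0,0,8,0,0],[0,0,8,0,0],[0,0,8,0,0]]'
python3 -m creep '[[0,0,0,0,100],[0,0,0,0,100],[0,0,0,0,100],[0,0,0,0,100],[0,0,0,0,100],[0,0,-2,0,100],[0,0,-5,0,100],[0,0,-8,0,100]]'
python3 -m creep '[[0,0,-1.5,0,100],[-0.1,-4,-1.5,0,100],[-0.2,-8,-1.5,0,100],[-0.2,-12.4,-1.5,0,100],[-0.2,-12.4,-1.5,0,100],[-0.2,-12.4,-1.5,0,100],[-0.2,-12.4,-1.5,0,100],[-0.2,-12.4,-1.5,0,100]]'
python3 - <<'E'
from h import *
im,d=capture("wrist"); save("w1.png",im)
im,d=capture("top")
for m in masks_of("top","case_a")[:4]:
    p=pts("top",d,m["mask"]); r=cv2.minAreaRect(p[p[:,2]>.043][:,:2].astype(np.float32)); print(m["score"],np.round(r[0],3),np.round(r[1],3),r[2])
E
```

```text
time: 10.7
tool_pos: [0.4114, 0.0594, 0.0143]
eef_rot: [[-0.995, -0.101, 0.002], [-0.101, 0.995, -0.0], [-0.002, -0.001, -1.0]]
contact_force: [0.5, -0.6, -0.9]
gripper_width: 0.593
grip_force: 50.0
time: 11.5
tool_pos: [0.4096, 0.0596, 0.094]
eef_rot: [[-0.995, -0.101, -0.001], [-0.101, 0.995, 0.0], [0.001, 0.0, -1.0]]
contact_force: [0.4, 0.6, 0.4]
gripper_width: 0.999
grip_force: 0.0
time: 12.3
tool_pos: [0.4245, -0.0624, 0.1082]
eef_rot: [[-0.995, -0.103, -0.0], [-0.103, 0.995, 0.0], [0.0, 0.0, -1.0]]
contact_force: [0.2, 0.4, 0.1]
gripper_width: 1.005
grip_force: 0.0
0.94 [ 0.48  -0.165] [0.099 0.086] 6.051591396331787
0.71 [0.412 0.055] [0.103 0.065] 5.294837474822998
```

View pics/w1.png

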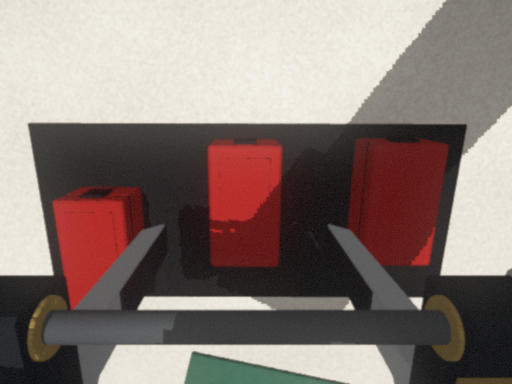

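The wrist view shows case_b (columns 210–281) centred between the fingertips (165 and 330), and case_a flat at right. Now I'll grasp case_b.

```bash
python3 -m creep '[[0,0,3,0,100],[0,0,6,0,100],[0,0,8,0,100],[0,0,9.4,0,100],[0,0,9.4,0,0],[0,0,9.4,0,0],[0,0,9.4,0,0],[0,0,9.4,0,0]]' 50
python3 -m creep '[[0,0,0,0,0],[0,0,0,0,0],[0,0,-1.5,0,0],[0,0,-3,0,0],[0,0,-5,0,0],[0,0,-7,0,0],[0,0,-8,0,0],[0,0,-8,0,0]]'
python3 -m creep '[[-2,0,0,0,0],[-4,0,0,0,0],[-6,0,0,0,0],[-8,0,0,0,0],[-10,0,0,0,0],[-10,0,0,0,0],[-10,0,0,0,0],[-10,0,0,0,0]]'
python3 f.py
python3 -m creep '[[2,0,0,0,0],[4,0,0,0,0],[6,0,0,0,0],[8,0,0,0,0],[10,0,0,0,0],[10,0,0,0,0],[10,0,0,0,0],[10,0,0,0,0]]'
python3 f.py
```

```text
time: 13.25
tool_pos: [0.4256, -0.0639, 0.0155]
eef_rot: [[-0.995, -0.101, 0.002], [-0.101, 0.995, -0.001], [-0.002, -0.001, -1.0]]
contact_force: [-0.0, -0.1, -0.2]
gripper_width: 0.698
grip_force: 0.0
time: 14.05
tool_pos: [0.4255, -0.0639, 0.0954]
eef_rot: [[-0.995, -0.101, 0.002], [-0.101, 0.995, -0.001], [-0.002, -0.001, -1.0]]
contact_force: [1.1, -0.8, -3.6]
gripper_width: 0.595
grip_force: 50.0
time: 14.85
tool_pos: [0.5228, -0.0533, 0.0934]
eef_rot: [[-0.995, -0.101, -0.002], [-0.101, 0.995, 0.001], [0.002, 0.001, -1.0]]
contact_force: [-0.3, 0.6, -3.0]
gripper_width: 0.594
grip_force: 50.0
t 15.35 mean [-0.019 -0.016 -0.    -0.195 -0.007  2.742] sem [0.009 0.011 0.007 0.18  0.242 0.104]
time: 16.15
tool_pos: [0.4258, -0.0638, 0.0949]
eef_rot: [[-0.995, -0.101, 0.001], [-0.101, 0.995, -0.0], [-0.001, -0.001, -1.0]]
contact_force: [-0.4, -0.3, -2.9]
gripper_width: 0.593
grip_force: 50.0
t 16.65 mean [-0.054 -0.009 -0.015  0.012  0.08   2.98 ] sem [0.01  0.009 0.005 0.131 0.242 0.124]
```

Case_b is quiet too. Next is case_c.

```bash
python3 -m creep '[[0,0,2,0,0],[0,0,4,0,0],[0,0,6,0,0],[0,0,7,0,0],[0,0,7.6,0,0],[0,0,8.1,0,0],[0,0,8.1,0,0],[0,0,8.1,0,0]]'
python3 -m creep '[[0,0,0,0,100],[0,0,0,0,100],[0,0,0,0,100],[0,0,0,0,100],[0,0,0,0,100],[0,0,-3,0,100],[0,0,-6,0,100],[0,0,-9.5,0,100]]'
python3 -m creep '[[0,0,0,0,100],[-1.5,-4,0,0,100],[-3,-8,0,0,100],[-4.3,-12.1,0,0,100],[-4.3,-12.1,0,0,100],[-4.3,-12.1,0,0,100],[-4.3,-12.1,0,0,100],[-4.3,-12.1,0,0,100]]'
python3 - <<'E'
from h import *
im,d=capture("wrist"); save("w2.png",im)
E
```

```text
time: 17.45
tool_pos: [0.4257, -0.0639, 0.015]
eef_rot: [[-0.995, -0.101, 0.001], [-0.101, 0.995, -0.0], [-0.001, -0.0, -1.0]]
contact_force: [-3.2, 1.4, 5.1]
gripper_width: 0.59
grip_force: 50.0
time: 18.25
tool_pos: [0.4239, -0.0632, 0.1088]
eef_rot: [[-0.995, -0.101, -0.002], [-0.101, 0.995, 0.001], [0.002, 0.001, -1.0]]
contact_force: [0.1, -0.4, -0.2]
gripper_width: 1.003
grip_force: 0.0
time: 19.05
tool_pos: [0.4791, -0.1784, 0.1079]
eef_rot: [[-0.995, -0.102, -0.001], [-0.102, 0.995, 0.001], [0.001, 0.001, -1.0]]
contact_force: [0.1, -0.2, -0.1]
gripper_width: 1.003
grip_force: 0.0
```

View pics/w2.png

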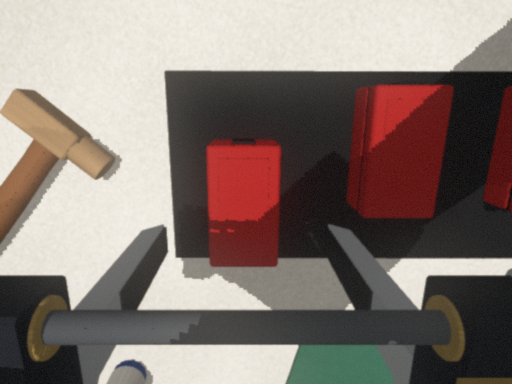

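Case_c (columns 208–280) is centred between the fingers. Case_b lies flat at right, and the mallet at left is clear.

```bash
python3 -m creep '[[0,0,3,0,100],[0,0,6,0,100],[0,0,8,0,100],[0,0,9.3,0,100],[0,0,9.3,0,0],[0,0,9.3,0,0],[0,0,9.3,0,0],[0,0,9.3,0,0]]' 55
python3 -m creep '[[0,0,0,0,0],[0,0,0,0,0],[0,0,-1.5,0,0],[0,0,-3,0,0],[0,0,-5,0,0],[0,0,-7,0,0],[0,0,-8,0,0],[0,0,-8,0,0]]'
python3 -m creep '[[-2,0,0,0,0],[-4,0,0,0,0],[-6,0,0,0,0],[-8,0,0,0,0],[-10,0,0,0,0],[-10,0,0,0,0],[-10,0,0,0,0],[-10,0,0,0,0]]'
python3 f.py
python3 -m creep '[[2,0,0,0,0],[4,0,0,0,0],[6,0,0,0,0],[8,0,0,0,0],[10,0,0,0,0],[10,0,0,0,0],[10,0,0,0,0],[10,0,0,0,0]]'
python3 f.py
python3 -m creep '[[-2,0,0,0,0],[-4,0,0,0,0],[-6,0,0,0,0],[-8,0,0,0,0],[-10,0,0,0,0],[-10,0,0,0,0],[-10,0,0,0,0],[-10,0,0,0,0]]'
python3 f.py
python3 -m creep '[[2,0,0,0,0],[4,0,0,0,0],[6,0,0,0,0],[8,0,0,0,0],[10,0,0,0,0],[10,0,0,0,0],[10,0,0,0,0],[10,0,0,0,0]]'
python3 f.py
```

```text
time: 19.9
tool_pos: [0.4806, -0.1802, 0.0167]
eef_rot: [[-0.995, -0.101, 0.002], [-0.101, 0.995, -0.001], [-0.002, -0.001, -1.0]]
contact_force: [-0.6, -0.5, 1.0]
gripper_width: 0.695
grip_force: 0.0
time: 20.7
tool_pos: [0.4805, -0.1801, 0.0965]
eef_rot: [[-0.995, -0.101, 0.002], [-0.101, 0.995, -0.001], [-0.002, -0.002, -1.0]]
contact_force: [0.2, 0.1, -2.3]
gripper_width: 0.592
grip_force: 55.0
time: 21.5
tool_pos: [0.578, -0.1692, 0.0944]
eef_rot: [[-0.995, -0.101, -0.002], [-0.101, 0.995, 0.001], [0.002, 0.001, -1.0]]
contact_force: [-0.2, 0.4, -2.2]
gripper_width: 0.596
grip_force: 55.0
t 22.0 mean [-0.015 -0.008 -0.019 -0.137 -0.012  2.382] sem [0.01  0.011 0.011 0.194 0.092 0.104]
time: 22.8
tool_pos: [0.4806, -0.1798, 0.0958]
eef_rot: [[-0.995, -0.101, 0.001], [-0.101, 0.995, -0.0], [-0.001, -0.001, -1.0]]
contact_force: [0.3, -0.2, -3.0]
gripper_width: 0.59
grip_force: 55.0
t 23.3 mean [-0.034 -0.003 -0.005  0.01  -0.111  2.899] sem [0.01  0.01  0.009 0.158 0.194 0.136]
time: 24.1
tool_pos: [0.5783, -0.1694, 0.0951]
eef_rot: [[-0.995, -0.101, -0.001], [-0.101, 0.995, 0.0], [0.001, 0.001, -1.0]]
contact_force: [0.1, -0.5, -2.4]
gripper_width: 0.592
grip_force: 55.0
t 24.6 mean [-0.042 -0.005  0.003 -0.025  0.019  2.747] sem [0.006 0.005 0.008 0.185 0.123 0.152]
time: 25.4
tool_pos: [0.4806, -0.1798, 0.0958]
eef_rot: [[-0.995, -0.101, 0.001], [-0.101, 0.995, -0.0], [-0.001, -0.001, -1.0]]
contact_force: [-0.3, -0.3, -3.0]
gripper_width: 0.595
grip_force: 55.0
t 25.9 mean [-0.03  -0.018  0.011 -0.115 -0.17   2.729] sem [0.01  0.008 0.011 0.148 0.144 0.141]
```

No moment shift in any case. The ball may not have been moving, because the strokes were effectively softened, so I'll shake harder.

```bash

python3 -m creep '[[-4,0,0,0,0],[-8,0,0,0,0],[-12,0,0,0,0],[-16,0,0,0,0],[-16,0,0,0,0],[-16,0,0,0,0],[-16,0,0,0,0],[-16,0,0,0,0]]' 60
python3 f.py
python3 -m creep '[[4,0,0,0,0],[8,0,0,0,0],[12,0,0,0,0],[16,0,0,0,0],[16,0,0,0,0],[16,0,0,0,0],[16,0,0,0,0],[16,0,0,0,0]]'
python3 f.py; python3 -c "
from h import *
o=robot.get_obs();print(o['joint_torque'],o['ft_torque'])"
```

```text
time: 26.7
tool_pos: [0.6379, -0.1636, 0.0954]
eef_rot: [[-0.995, -0.1, -0.001], [-0.1, 0.995, 0.0], [0.001, 0.0, -1.0]]
contact_force: [-0.0, 0.1, -3.1]
gripper_width: 0.588
grip_force: 60.0
t 27.2 mean [-2.600e-02  2.000e-03  0.000e+00 -2.600e-02 -2.160e-01  2.959e+00] sem [0.007 0.008 0.01  0.1   0.107 0.126]
time: 28.0
tool_pos: [0.4811, -0.18, 0.096]
eef_rot: [[-0.995, -0.102, 0.001], [-0.102, 0.995, -0.001], [-0.001, -0.001, -1.0]]
contact_force: [0.8, 0.9, -3.2]
gripper_width: 0.592
grip_force: 60.0
t 28.5 mean [-0.048  0.012  0.015 -0.104 -0.073  2.773] sem [0.006 0.01  0.01  0.144 0.128 0.233]
[ 2.06468400e-02 -3.14627767e+01 -2.91664821e+01 -5.33827872e-02
  4.86402714e-02  1.12370114e-04] [ 0.07508228  0.03255708 -0.00902546]
```

```bash
cat > f.py <<'E'
from h import *
L=[]
for i in range(6):
    capture("wrist"); o=robot.get_obs(); R=np.array(o["eef_rot"]); L.append(np.r_[R.T@o["ft_torque"],R.T@o["contact_force"],np.array(o["joint_torque"])[3:]])
L=np.array(L); print("t",round(o["time"],2),"mean",np.round(L.mean(0),3),"sem",np.round(L.std(0)/6**.5,3),"q",np.round(o["joint_positions"],3))
E
python3 f.py
python3 -m creep '[[-4,0,0,0,0],[-8,0,0,0,0],[-12,0,0,0,0],[-12,0,0,0,0],[-12,0,0,0,0],[-12,0,0,0,0],[-12,0,0,0,0],[-12,0,0,0,0]]' 60|head -1
python3 f.py
python3 -m creep '[[4,0,0,0,0],[8,0,0,0,0],[12,0,0,0,0],[12,0,0,0,0],[12,0,0,0,0],[12,0,0,0,0],[12,0,0,0,0],[12,0,0,0,0]]'|head -1
python3 f.py
```

```text
t 28.8 mean [-0.047  0.011  0.012 -0.251 -0.05   2.539 -0.054  0.049  0.   ] sem [0.009 0.006 0.007 0.166 0.215 0.153 0.    0.    0.   ] q [-0.58   0.055  1.987  0.     1.1   -2.252]
time: 29.6
t 29.9 mean [-4.600e-02 -8.000e-03 -2.000e-03 -2.330e-01 -3.990e-01  2.527e+00
 -4.900e-02  5.700e-02 -0.000e+00] sem [0.006 0.013 0.012 0.139 0.137 0.097 0.    0.    0.   ] q [-0.455  0.298  1.706 -0.     1.137 -2.127]
time: 30.7
t 31.0 mean [-0.044 -0.042 -0.028  0.112 -0.066  2.683 -0.054  0.046  0.   ] sem [0.012 0.014 0.018 0.121 0.094 0.231 0.    0.    0.   ] q [-0.58   0.055  1.987  0.     1.1   -2.252]
```

Joint torques are nearly noise-free and show no ball-sized shift (about 0.08 N m) in case_c, so it is quiet. I'll set it down and redo case_b with harder strokes and the better signal.

```bash
sed -i 's/range(6)/range(3)/' f.py
python3 -m creep '[[0,0,2,0,0],[0,0,4,0,0],[0,0,6,0,0],[0,0,7,0,0],[0,0,7.6,0,0],[0,0,8.1,0,0],[0,0,8.1,0,0],[0,0,8.1,0,0]]'|head -2
python3 -m creep '[[0,0,0,0,100],[0,0,0,0,100],[0,0,0,0,100],[0,0,0,0,100],[0,0,-3,0,100],[0,0,-6,0,100],[0,0,-8,0,100],[0,0,-8,0,100]]'|head -2
python3 -m creep '[[1.5,4,0,0,100],[3,8,0,0,100],[4.3,12.1,0,0,100],[4.3,12.1,0,0,100],[4.3,12.1,4,0,100],[4.3,12.1,7,0,100],[4.3,12.1,8,0,100],[4.3,12.1,8,0,100]]'
python3 -m creep '[[0,0,0,0,0],[0,0,0,0,0],[0,0,0,0,0],[0,0,0,0,0],[0,0,0,0,0],[0,0,-2,0,0],[0,0,-5,0,0],[0,0,-8,0,0]]' 60
python3 f.py
python3 -m creep '[[-4,0,0,0,0],[-8,0,0,0,0],[-12,0,0,0,0],[-12,0,0,0,0],[-12,0,0,0,0],[-12,0,0,0,0],[-12,0,0,0,0],[-12,0,0,0,0]]' |head -2
python3 f.py
python3 -m creep '[[4,0,0,0,0],[8,0,0,0,0],[12,0,0,0,0],[12,0,0,0,0],[12,0,0,0,0],[12,0,0,0,0],[12,0,0,0,0],[12,0,0,0,0]]'|head -2
python3 f.py
```

```text
time: 31.8
tool_pos: [0.4806, -0.1801, 0.0162]
time: 32.6
tool_pos: [0.4819, -0.181, 0.0976]
time: 33.4
tool_pos: [0.4233, -0.0633, 0.0127]
eef_rot: [[-0.995, -0.101, -0.004], [-0.101, 0.995, 0.002], [0.004, 0.002, -1.0]]
contact_force: [-0.3, -0.5, -0.1]
gripper_width: 0.998
grip_force: 0.0
time: 34.2
tool_pos: [0.4236, -0.0631, 0.0945]
eef_rot: [[-0.995, -0.101, -0.002], [-0.101, 0.995, 0.001], [0.002, 0.001, -1.0]]
contact_force: [0.2, -0.8, -3.4]
gripper_width: 0.594
grip_force: 60.0
t 34.35 mean [ 0.000e+00 -5.100e-02 -9.000e-03 -9.350e-01  1.280e-01  3.013e+00
 -8.600e-02  4.130e-01  3.000e-03] sem [0.009 0.026 0.011 0.673 0.21  0.046 0.025 0.086 0.001] q [-0.414 -0.156  2.189 -0.     1.105 -2.086]
time: 35.15
tool_pos: [0.5433, -0.0515, 0.0943]
t 35.3 mean [-0.054  0.055 -0.008 -0.086  0.041  2.935 -0.023  0.023 -0.   ] sem [0.011 0.002 0.004 0.216 0.128 0.205 0.    0.    0.   ] q [-0.302  0.134  1.903 -0.     1.104 -1.974]
time: 36.1
tool_pos: [0.4257, -0.0637, 0.0948]
t 36.25 mean [-0.053 -0.04   0.007 -0.473 -0.124  3.252 -0.066  0.088  0.   ] sem [0.011 0.008 0.009 0.069 0.121 0.115 0.    0.    0.   ] q [-0.414 -0.153  2.188  0.     1.107 -2.086]
```

Case_b now shows the ball's moment shift: 0.055 to −0.040 N m, as expected. I'll repeat the shake to confirm.

```bash
sed -i 's/range(3)/range(6)/' f.py
python3 -m creep '[[-4,0,0,0,0],[-8,0,0,0,0],[-12,0,0,0,0],[-12,0,0,0,0],[-12,0,0,0,0],[-12,0,0,0,0],[-12,0,0,0,0],[-12,0,0,0,0]]' |head -2
python3 f.py
python3 -m creep '[[4,0,0,0,0],[8,0,0,0,0],[12,0,0,0,0],[12,0,0,0,0],[12,0,0,0,0],[12,0,0,0,0],[12,0,0,0,0],[12,0,0,0,0]]'|head -2
python3 f.py
python3 -m creep '[[-4,0,0,0,0],[-8,0,0,0,0],[-12,0,0,0,0],[-12,0,0,0,0],[-12,0,0,0,0],[-12,0,0,0,0],[-12,0,0,0,0],[-12,0,0,0,0]]' |head -2
python3 f.py
```

```text
time: 37.05
tool_pos: [0.5434, -0.0515, 0.0946]
t 37.35 mean [-0.022  0.044  0.021  0.216  0.062  2.889 -0.027  0.02   0.   ] sem [0.012 0.011 0.011 0.219 0.212 0.19  0.    0.    0.   ] q [-0.302  0.135  1.902 -0.     1.104 -1.974]
time: 38.15
tool_pos: [0.4257, -0.0637, 0.0947]
t 38.45 mean [-5.100e-02 -4.300e-02 -3.000e-03 -9.600e-02 -1.000e-02  3.179e+00
 -6.900e-02  8.700e-02  0.000e+00] sem [0.01  0.012 0.007 0.283 0.186 0.233 0.    0.    0.   ] q [-0.414 -0.154  2.189  0.     1.107 -2.086]
time: 39.25
tool_pos: [0.5434, -0.0515, 0.0946]
t 39.55 mean [-0.048  0.056 -0.024 -0.192 -0.032  2.739 -0.031  0.018  0.   ] sem [0.01  0.009 0.015 0.125 0.099 0.189 0.    0.    0.   ] q [-0.302  0.135  1.902 -0.     1.104 -1.974]
```

Repeated three times, so it's case_b. Next I'll carry it over the pad and check the scene.

```bash
python3 -m creep '[[-2,0.2,-1,0,0],[-4,0.5,-2,0,0],[-6,0.7,-3,0,0],[-8,1,-3,0,0],[-10,1.2,-3,0,0],[-12,1.4,-3,0,0],[-13,1.6,-3,0,0],[-13.4,1.6,-3,0,0]]'
python3 -m creep '[[0,0,0,0,0],[0,0,0,0,0],[0,0,0,0,0],[0,0,0,0,0],[0,0,0,0,0],[0,0,0,0,0],[0,0,0,0,0],[0,0,0,0,0]]'
python3 - <<'E'
from h import *
im,d=capture("scene"); save("s.png",im)
im,d=capture("top")
for m in masks_of("top","case_a")[:4]:
    p=pts("top",d,m["mask"]); zt=np.percentile(p[:,2],90); r=cv2.minAreaRect(p[p[:,2]>zt-.008][:,:2].astype(np.float32)); print(m["score"],zt,np.round(r[0],3),np.round(r[1],3),r[2])
E
```

```text
time: 40.35
tool_pos: [0.6763, -0.0217, 0.1242]
eef_rot: [[-0.995, -0.102, -0.0], [-0.102, 0.995, 0.0], [0.0, 0.0, -1.0]]
contact_force: [-0.3, -0.1, -2.7]
gripper_width: 0.59
grip_force: 60.0
time: 41.15
tool_pos: [0.6758, -0.022, 0.1245]
eef_rot: [[-0.995, -0.101, -0.0], [-0.101, 0.995, -0.0], [0.0, -0.0, -1.0]]
contact_force: [-0.2, -0.0, -2.7]
gripper_width: 0.587
grip_force: 60.0
0.65 0.05201986500214419 [ 0.48 -0.18] [0.101 0.056] 6.189465045928955
```

View pics/s.png

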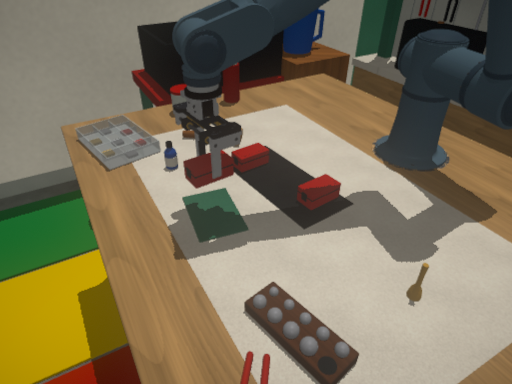

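The scene view shows case_b held level above the pad at about (208,168). The other two are flat on the mat at (250,157) and (320,190), and the bottle and mouthpiece are still standing. The job is done, so I'll hand it in.

```bash
python3 -c "
from plant import robot
print(robot.close_job())"
```

```text
the job is handed in; nothing more can be done
None
```

I handed the job in at about 41 s: case_b rattles (its ball shifted end to end on every hard stroke, two full to-and-fros and one more stroke). It is held level over the felt pad; case_a and case_c lie flat on the mat, but case_a only had the gentler 0.2 m/s shake, which had also missed case_b's ball.

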